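Load the annealing kiln's shelf and hold its door open

ROBOT

A 7-joint arm with a two-finger parallel gripper is mounted at the origin on the work surface. World frame = base frame: x ahead of the robot, y to its left, z up, the work surface at z = 0. Lengths are in m, angles in degrees, forces in N, time in s.
With the tool pointing down it reaches from about 0.425 to 0.875 m from the base axis. Payload 4.7 kg.
Tool frame: the origin (TCP) lies on the mounting face of the last link; the fingertips stand 182 mm ahead of it and the grasp point (between the pads) lies env.grip_depth ahead of it (env.grip_depth is the distance from the TCP to the grasp point, in m); x points along the fingers, y is the direction in which the jaws open and shut, and the axes are right-handed (so a half turn about x gives the same grasp; the last joint's range is limited). The gripper opens to 87 mm and grips with 3 to 60 N. Pads are 19 mm wide; open, the fingers measure 117 mm over their backs; the gripper's body (75 mm by 190 mm) begins 51 mm behind the grasp point.
Start: joints at [-69.379, 18.392, -4.016, 83.108, 1.295, 78.541, -3.26], TCP at [0.22, 0.612, 0.405] pointing down, gripper open.
Joint ranges: [-163.93, 163.93], [-17.29, 119.83], [-79.2, 71.16], [3.27, 140.29], [-89.18, 269.18], [5.43, 117.66], [-154.24, 154.24]. Speed limits (degrees/s): [147.25, 147.25, 180, 180, 180, 180, 180].

INTERFACE

Orientations are given as [roll, pitch, yaw] about the fixed x, y, z axes, in that order (R = Rz(yaw) Ry(pitch) Rx(roll)).
In Python, from cell import sensors, viewer, env gives the robot as it stands.
- The arm moves only by the tool carry_out, never from a script. Its argument "moves" is a list of rows, each a list of 4 numbers: the shift along the world's x, y, z in cm, then the turn about the world's z in rad. In form: [[tx, ty, tz, spin], ...]. A call has 1 to 12 rows; each row shifts and turns the pose as measured when the row begins; what a row does not reach is not made up. A row lasts 1/10 s, in which the tool goes at most 50 mm and 8.59 degrees, less where a joint would pass 70% of its speed; a pose out of reach is approached as far as the arm can. A call with a gripper value outside its range is refused whole. "hand" is the finger opening in cm, from 0 to 8.7, set as the call begins (left out, the last holds). The fingers move at their own pace and stop on an object; "force" is the grip in N (left out, the last holds). Time passes only in rows, so rows that do not move let the fingers close. It gives the time, the measured TCP pose, the force and the opening at its end, in the units of the state.
- sensors.get_obs(): the state, without advancing time (a new reading comes with each control period).
- viewer.read_camera(name): name is "scene" or "side" or "wrist"; returns the picture (420x560x3 uint8, red, green, blue); there is no depth.
- viewer.camera_model(name): a dict with "K" (3x3 intrinsics, pixels), "extrinsics" (4x4, takes a point from world to camera coordinates). Camera axes: x right, y down, z forward; pixel columns grow to the right and rows downward; lengths in m; the calibration is good to about 2 mm. A picture is of the moment at which its call begins: read the wrist's pose just before it. camera_model takes no time and is no camera call; for the wrist camera it gives the pose at the moment of the call.
- env.sign_off(): hands the job in, once; it reports no verdict.
The state is a dict: "time_s": time; "qpos": joint angles; "joint_velocities": joint speeds; "effort": joint torques, N m; "tool_pos": TCP position; "tool_rot": TCP orientation; "force": force on the tool from outside, world axes, zero at the start; "wrist_torque": the same for the moment, N m; "grip_width": finger opening in m.
Only numpy, scipy, OpenCV 4.12 (cv2) and the standard library are available. Lean on these libraries where they do the work, as an engineer would, in place of code of your own. Each camera call takes 0.05 s, during which the arm holds its last target. There are 200 camera calls.

TASK

Lift the amber glass stopper out of its open mould and stand it, stem up, wholly on the round white pad on the kiln's loading shelf, without dropping it. Only then pull the kiln's spring-closed sliding door open by its black upright handle until the handle's steel cross arm lies over the red clip on the scale, and finish while still holding the door there, so that I can push the glass in. Leave the moulds and the other things on the bench where they are.

Things in the scene. Friction and masses are not known exactly. Their poses are not given: they have to be found in the camera images.
- stopper: Pressed amber glass decanter stopper, 58 mm tall, about 115 g, standing head down, stem up in the mould. Origin: centre of its flat foot (underside of the head), z up along the stem. Head 50 mm across (foot 42), narrowing to the stem at 18 mm height; the stem, 18 to 58 mm, is 25 mm across at the bottom and 23 at the end. Grip the stem.
- mould: Cast-iron open press mould holding the stopper: block 90 x 90 x 40 mm, 2.2 kg, loose on the bench, origin under its centre. Round cavity in its top, 54 mm across, 18 deep (floor 22 mm above the bench): the stopper's head lies in it, the stem stands above the top. Two bar lugs on its y sides reach 71 mm from the centre, 31 mm high.
- mould_spare: A second mould just like the first, empty. The two may stand in either place.
- kiln: Bench-top annealing kiln, fixed: steel box 300 mm deep (x), 360 wide (y), roof 260 mm high; with fittings it reaches 310 mm. Origin under its centre; its front, facing kiln -x, is at x = -150 mm. The port in the front (y 0 to 100 mm) is covered by the sliding door. A dark steel loading shelf lies before it: x -342 to -177 mm, y -30 to 150 mm, top 90 mm high.
- pad (a point): Centre of the top face of the round white fibre pad (100 mm across, 3 mm thick, fixed) on the loading shelf, at 93 mm height: kiln x = -262 mm, y = 60 mm. 112 mm from the kiln's front face.
- door_handle (a point): Pull handle on the sliding door: upright black cylinder 26 mm across, 66 tall (heights 275 to 341 mm), 50 mm before the kiln's front, free all round. This point is its middle (308 mm high), axes as the kiln's. Under it a steel cross arm 6 mm wide, top 279 mm high, runs along the kiln's +x at the handle's y, over the scale, to the spring rod.
- door (a joint): Opening of the sliding door in m: 0 shut, grows as the handle is pulled along the kiln's -y, at most 0.14. A spring shuts it: 5 N to start it, 70 N/m more, about 13 N at 0.11, plus up to 1 N friction. It runs shut when let go.
- clip: Red setting clip, 16 mm wide along the kiln's y, on the white scale on the roof's front edge, fixed, but set anew each time (door opening 85 to 115 mm). Origin at its middle, 261 mm high (top 267), axes as the kiln's. The door is at the mark when the handle's y in the kiln's frame equals the clip's: the cross arm lies over the clip.
- tumbler: Amber glass tumbler, 76 mm across, 95 mm tall, origin under its centre. Leave alone.
- jar: Closed green jar of colour chips with black lid, 68 mm across, 100 mm tall, origin under its centre. Leave alone.
- jacks: Glassworker's steel jacks lying flat, 300 mm long (x), 58 mm wide, 14 mm high, origin under the middle. Leave alone.

How it is judged (in metres and radians):
On the way, in this order (a step that is already met when the one before it is completed fails the run):
1. the stopper is lifted clear of the mould in the fingers (z of stopper in the frame of mould above 0.055 m and contact force between the fingers and stopper above 0.5 N), for 0.1 s.
2. the stopper stands stem up on the white pad, released and at rest, the door still shut (horizontal distance between stopper and pad below 0.027 m and z of stopper in the frame of pad between -0.004 and 0.004 m and angle between stopper's own z axis and vertical below 0.1 rad and linear speed of stopper below 0.02 m/s and contact force between the fingers and stopper below 0.05 N and value of joint door below 0.02 m), for 0.2 s.
At the end, for the whole second after the job is handed in: The fingers hold the door's handle (more than 3 N) still, with the handle's cross arm over the red clip (within 9 mm of its middle), while the stopper stands untouched, stem up, within 27 mm of the pad's centre, and moulds, tumbler, jar and jacks are within 30 mm of where they began (y of door_handle in the frame of clip between -0.009 and 0.009 m and velocity of joint door between -0.02 and 0.02 m/s and contact force between the fingers and door above 3 N and contact force between stopper and door below 0.1 N and horizontal distance between stopper and pad below 0.027 m and z of stopper in the frame of pad between -0.004 and 0.004 m and angle between stopper's own z axis and vertical below 0.1 rad and contact force between each of the arm, the fingers and stopper below 0.05 N and distance of each of mould, mould_spare, tumbler, jar, jacks from where it was at the start of the episode below 0.03 m); the arm keeps its last pose, push and grip.
It fails at once if the glass is dropped or thrown (faster than 0.4 m/s with no finger on it) (contact force between the fingers and stopper below 0.02 N and linear speed of stopper above 0.4 m/s).
It fails at once if the door is opened (over 30 mm) before the stopper is on the pad (value of joint door above 0.03 m and horizontal distance between stopper and pad above 0.05 m).
It fails at once if a mould, the tumbler, the jar or the jacks are moved more than 30 mm (distance of any of mould, mould_spare, tumbler, jar, jacks from where it was at the start of the episode above 0.03 m).
It also fails if it takes over 62 s, if anything falls off the work surface, if the arm or the gripper's body presses on something with over 40 N, if the wrist force passes 120 N, or if a joint passes its speed limit or range.

## Working session

There is one attempt and no reset: what is moved stays moved. The work goes in short steps, Python scripts to look and compute and a tool call to move; the robot and the scene stay as the last step left them, time stands still between calls to the robot, and variables do not carry over. Pictures are saved under pics/ and viewed, about 8 in all and at most 12, crops included, and the job is handed in when it is done.

Besides the shell and the picture viewer there is one more tool, called after "Emit:" as name(argument=value, ...) on one line, values as JSON. carry_out: Moves the arm, as the interface text tells. Its arguments: {"type":"object","properties":{"moves":{"type":"array"},"hand":{"type":"number"},"force":{"type":"number"}},"required":["moves"]}

```bash
mkdir -p pics; cat > h.py <<'E'
import numpy as np, cv2
from cell import sensors, viewer, env
def snap(name,fn):
    m=viewer.camera_model(name); im=viewer.read_camera(name)
    cv2.imwrite('pics/'+fn,im[:,:,::-1]); np.savez('pics/'+fn+'.npz',K=m['K'],E=m['extrinsics'],im=im); return im
def load(fn):
    d=np.load('pics/'+fn+'.npz'); return d['K'],d['E'],d['im']
def ray(fn,uv):
    K,E,_=load(fn); R,t=E[:3,:3],E[:3,3]
    d=R.T@np.linalg.solve(K,[uv[0],uv[1],1]); return -R.T@t,d/np.linalg.norm(d)
def atz(fn,uv,z):
    o,d=ray(fn,uv); return o+d*(z-o[2])/d[2]
def tri(*obs):
    A=np.zeros((3,3));b=np.zeros(3);rs=[]
    for fn,uv in obs:
        o,d=ray(fn,uv);P=np.eye(3)-np.outer(d,d);A+=P;b+=P@o;rs.append((o,P))
    x=np.linalg.solve(A,b); return x,[np.linalg.norm(P@(x-o)) for o,P in rs]
def proj(fn,X):
    K,E,_=load(fn); p=K@(E[:3,:3]@np.asarray(X)+E[:3,3]); return p[:2]/p[2]
E
python3 - <<'E'
from h import *
a=snap('scene','s0.png');b=snap('side','d0.png');c=snap('wrist','w0.png')
for n in('s0','d0','w0'):
    K,E,_=load(n+'.png');print(n,K[0,0],(-E[:3,:3].T@E[:3,3]).round(3),E[2,:3].round(2))
o=sensors.get_obs();print({k:o[k] for k in('time_s','tool_pos','tool_rot','force','grip_width')},env.grip_depth)
E
```

```text
s0 414.12116095594763 [0.947 0.563 0.943] [-0.37 -0.54 -0.75]
d0 417.18629966696886 [ 0.207 -0.613  0.904] [ 0.35  0.62 -0.7 ]
w0 360.8377776975237 [0.142 0.639 0.383] [ 0.28 -0.1  -0.95]
{'time_s': 0.15, 'tool_pos': array([0.22029458, 0.61135587, 0.40392619]), 'tool_rot': array([ -85.83278398,   89.91666102, -105.64386507]), 'force': array([ 0.55987805, -0.99659026,  0.1708637 ]), 'grip_width': 0.08713296194373515} 0.1635
```

View pics/s0.png

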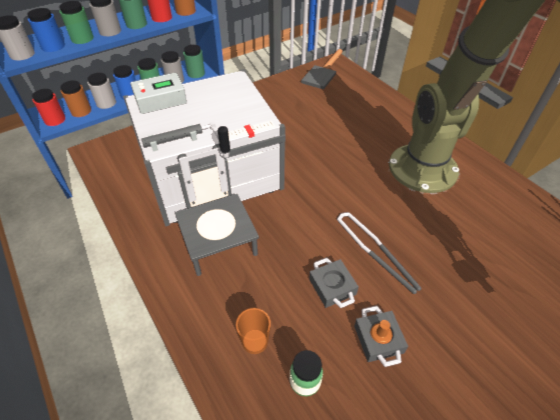

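View pics/d0.png

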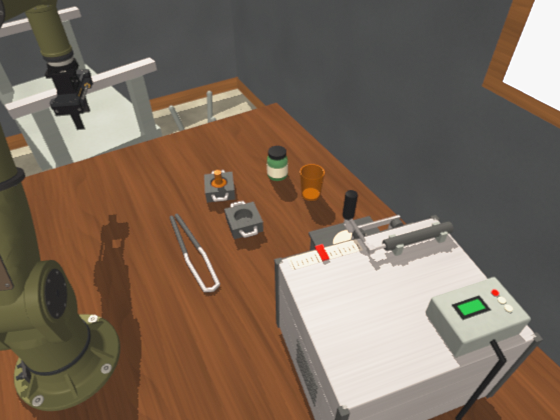

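The scene view shows the stopper at about (382,330), the pad at (216,224), the handle at (223,138) and the clip at (249,131). In the side view the stopper is at (218,180), the handle at (350,205) and the clip at (322,253). I'll enlarge these areas.

```bash
python3 - <<'E'
from h import *
def crop(fn,x,y):
    im=load(fn)[2][y:y+75,x:x+100,::-1]; c=cv2.resize(im,(400,300),interpolation=cv2.INTER_CUBIC)
    for k in range(0,100,10):
        cv2.putText(c,str(x+k),(k*4,8),0,.28,(255,255,0),1); cv2.line(c,(k*4,10),(k*4,14),(255,255,0),1)
    for k in range(10,75,10):
        cv2.putText(c,str(y+k),(6,k*4+3),0,.28,(255,255,0),1); cv2.line(c,(0,k*4),(4,k*4),(255,255,0),1)
    return c
cv2.imwrite('pics/c1.png',np.vstack([np.hstack([crop('s0.png',330,298),crop('d0.png',170,150)]),np.hstack([crop('s0.png',175,105),crop('d0.png',295,188)])]))
cv2.imwrite('pics/c2.png',np.vstack([np.hstack([crop('s0.png',168,190),crop('s0.png',120,105)]),np.hstack([crop('s0.png',230,115),crop('d0.png',270,240)])]))
E
```

```text
(no output)
```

View pics/c1.png

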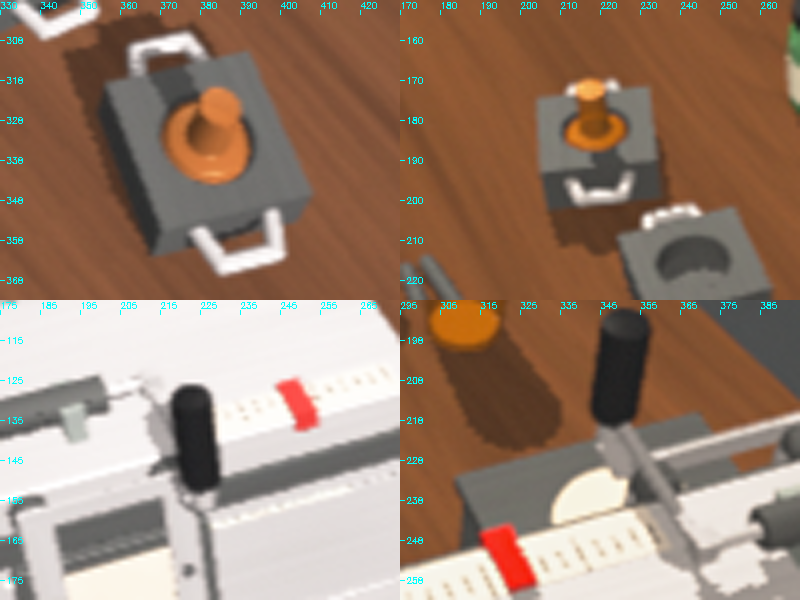

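View pics/c2.png

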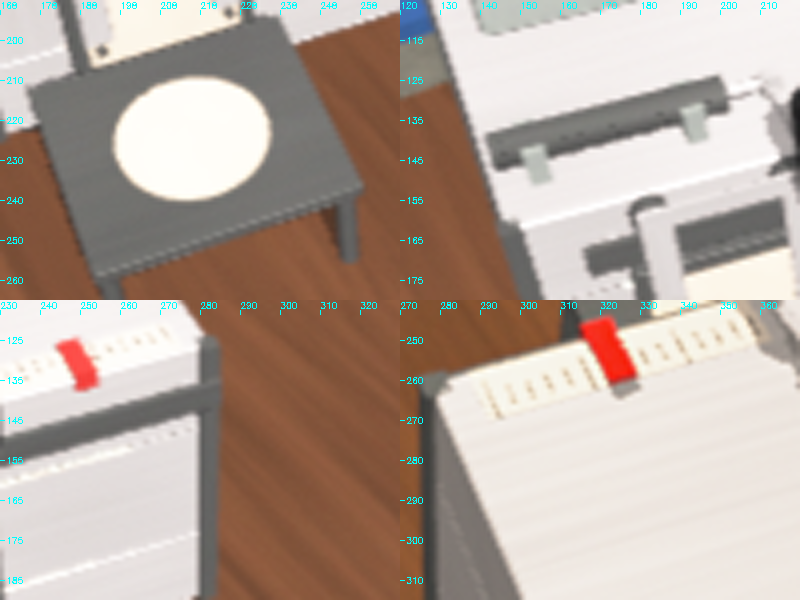

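```bash
python3 - <<'E'
from h import *
S,D='s0.png','d0.png'
for n,s,d in [('stopper top',(385,324.3),(218,172.5)),('handle top',(222.5,128.3),(351.5,193.5)),('handle bot',(226,152),(348,217)),('clip',(249.5,131),(322.2,252.5))]:
    x,r=tri((S,s),(D,d));print(n,x.round(4),np.round(r,4))
w=np.array([atz(S,p,.09) for p in [(175,213),(238.8,193.8),(258,236.3),(192.5,257.5)]])[:,:2]
k=np.array([(-.177,.15),(-.177,-.03),(-.342,-.03),(-.342,.15)])
a=k-k.mean(0);b=w-w.mean(0);H=a.T@b
yaw=np.arctan2(H[0,1]-H[1,0],H[0,0]+H[1,1]);R=np.array([[np.cos(yaw),-np.sin(yaw)],[np.sin(yaw),np.cos(yaw)]])
t=w.mean(0)-R@k.mean(0);print('kiln',t,np.degrees(yaw),'res',(k@R.T+t-w).round(4).tolist())
print('pad from kiln',R@[-.262,.06]+t,'from px',atz(S,(216,224.5),.093))
for n,X in [('handle top',tri((S,(222.5,128.3)),(D,(351.5,193.5)))[0]),('clip',tri((S,(249.5,131)),(D,(322.2,252.5)))[0])]:print(n,'kiln frame',R.T@(X[:2]-t))
print('mould corners',[atz(S,(330+u/4,298+v/4),.04).round(3).tolist() for u,v in [(104,80),(250,52),(311,192),(157,232)]])
E
```

```text
stopper top [0.5248 0.3549 0.0788] [0.0016 0.0016]
handle top [ 0.6298 -0.1461  0.3408] [0.0002 0.0002]
handle bot [ 0.6308 -0.1437  0.2709] [0.0014 0.0014]
clip [ 0.5353 -0.1915  0.2613] [0.0008 0.0008]
kiln [ 0.59612056 -0.34024295] -100.77235973139535 res [[-0.0018, -0.0026], [-0.0001, -0.0028], [-0.003, 0.0026], [0.0049, 0.0029]]
pad from kiln [ 0.70403295 -0.09407448] from px [ 0.70600563 -0.09318021  0.093     ]
handle top kiln frame [-0.19698732 -0.00323356]
clip kiln frame [-0.13476093 -0.08753081]
mould corners [[0.55, 0.297, 0.04], [0.466, 0.331, 0.04], [0.498, 0.413, 0.04], [0.585, 0.382, 0.04]]
```

```bash
cat >> h.py <<'E'
from scipy.spatial.transform import Rotation as Ro
def st():
    o=sensors.get_obs();R=Ro.from_euler('xyz',o['tool_rot'],degrees=True).as_matrix()
    print('t',round(o['time_s'],2),'tcp',o['tool_pos'].round(4),'x',R[:,0].round(3),'jaw deg',np.degrees(np.arctan2(R[1,1],R[0,1])).round(2),'grasp',(o['tool_pos']+R[:,0]*env.grip_depth).round(4),'F',o['force'].round(1),'w',round(o['grip_width'],4),'q',np.round(o['qpos'],0)); return o,R
E
python3 -c "
from h import *
st()"
```

```text
t 0.15 tcp [0.2203 0.6114 0.4039] x [-0.    -0.001 -1.   ] jaw deg 70.19 grasp [0.2202 0.6111 0.2404] F [ 0.6 -1.   0.2] w 0.0871 q [-69.  18.  -4.  83.   1.  79.  -3.]
```

Emit:
carry_out(moves=[[3,-2.5,-1,-0.06],[3,-2.5,-1,-0.06],[3,-2.5,-1,-0.06],[3,-2.5,-1,-0.06],[3,-2.5,-1,-0.06],[3,-2.5,-1,-0.06],[3,-2.5,-1,-0.06],[3,-2.5,-1,-0.06],[3,-2.5,-1,-0.06],[3,-2.5,-1,-0.06],[0,0,0,0],[0,0,0,0]], hand=6)

```text
time_s: 1.35
tool_pos: [0.5256, 0.3483, 0.2961]
tool_rot: [-97.6, 89.7, -152.9]
force: [-0.6, 1.8, 0.2]
grip_width: 0.0601
```

```bash
python3 -c "
from h import *
st();snap('wrist','w1.png');print(proj('w1.png',[.525,.355,.08]),proj('w1.png',[.525,.355,.04]))
K,E,_=load('w1.png');print((-E[:3,:3].T@E[:3,3]))"
```

```text
t 1.35 tcp [0.5256 0.3483 0.2961] x [-0.005 -0.002 -1.   ] jaw deg 34.68 grasp [0.5248 0.3479 0.1326] F [-0.6  1.8  0.2] w 0.0601 q [-46.  20.  12.  94.  -5.  67.   2.]
[284.82188575 238.5532482 ] [284.10605129 217.12726581]
[0.47863786 0.41689033 0.27570434]
```

View pics/w1.png

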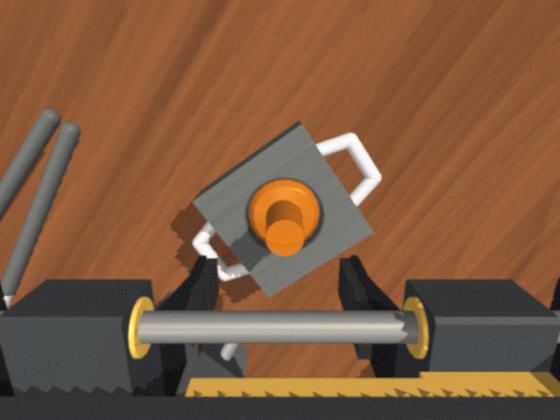

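The wrist view shows the stem top at about (285,238), against a predicted (285,239), so the position is confirmed. Next I go down.

Emit:
carry_out(moves=[[0,0.7,0,0],[0,0,0,0],[0,0,-1.5,0],[0,0,-1.5,0],[0,0,-1.5,0],[0,0,-1.5,0],[0,0,-0.8,0],[0,0,0,0],[0,0,0,0]])

```text
time_s: 2.3
tool_pos: [0.5218, 0.3602, 0.2228]
tool_rot: [-114.6, 89.7, -169.4]
force: [-1.9, -1.3, 5.1]
grip_width: 0.0601
```

```bash
python3 -c "
from h import *
st()"
```

```text
t 2.3 tcp [0.5218 0.3602 0.2228] x [-0.006 -0.001 -1.   ] jaw deg 35.21 grasp [0.5209 0.36   0.0593] F [-1.9 -1.3  5.1] w 0.0601 q [-46.  25.  11.  97.  -6.  59.   2.]
```

Emit:
carry_out(moves=[[0,0,0.7,0],[0.4,-0.5,0,0],[0,0,0,0]])

```text
time_s: 2.6
tool_pos: [0.5263, 0.3544, 0.2294]
tool_rot: [-108.2, 89.7, -163.0]
force: [0.0, -0.7, -1.3]
grip_width: 0.0602
```

```bash
python3 -c "
from h import *
st()"
```

```text
t 2.6 tcp [0.5263 0.3544 0.2294] x [-0.006 -0.002 -1.   ] jaw deg 35.19 grasp [0.5254 0.3541 0.0659] F [ 0.  -0.7 -1.3] w 0.0602 q [-45.  25.  11.  96.  -5.  60.   3.]
```

Emit:
carry_out(moves=[[0,0,0,0],[0,0,0,0],[0,0,0,0],[0,0,0,0],[0,0,0,0],[0,0,0,0],[0,0,0,0],[0,0,0,0]], hand=1.5, force=20)

```text
time_s: 3.4
tool_pos: [0.5263, 0.354, 0.2285]
tool_rot: [-104.3, 89.6, -159.1]
force: [-0.0, 0.1, -0.4]
grip_width: 0.0233
```

```bash
python3 -c "
from h import *
st()"
```

```text
t 3.4 tcp [0.5263 0.354  0.2285] x [-0.006 -0.002 -1.   ] jaw deg 35.17 grasp [0.5252 0.3536 0.065 ] F [-0.   0.1 -0.4] w 0.0233 q [-45.  25.  11.  97.  -5.  60.   3.]
```

Emit:
carry_out(moves=[[0,0,0.5,0],[0,0,1,0],[0,0,1.5,0],[0,0,2,0],[0,0,2,0],[0,0,2,0],[0,0,2,0],[0,0,2,0],[0,0,2,0],[0,0,1,0],[0,0,0,0]])

```text
time_s: 4.5
tool_pos: [0.525, 0.3528, 0.4058]
tool_rot: [177.3, 89.9, 122.4]
force: [0.8, 0.7, -1.1]
grip_width: 0.024
```

```bash
python3 -c "
from h import *
st();snap('side','d1.png')
R=Ro.from_euler('z',-100.77,degrees=True).as_matrix();print('place',(R@[-.272,.065,0])[:2]+[.5961,-.3402])"
```

```text
t 4.5 tcp [0.525  0.3528 0.4058] x [-0.001  0.002 -1.   ] jaw deg 35.14 grasp [0.5248 0.3532 0.2423] F [ 0.8  0.7 -1.1] w 0.024 q [-46.  16.  12.  86.  -4.  78.   2.]
place [ 0.71078285 -0.08513757]
```

Emit:
carry_out(moves=[[1,-2,0.3,-0.08],[1.8,-4,0.3,-0.1],[2,-4.2,0,-0.1],[2,-4.2,0,-0.1],[2,-4.2,0,-0.1],[2,-4.2,0,-0.1],[2,-4.2,0,-0.1],[2,-4.2,0,-0.1],[1.3,-3,0,-0.02],[0.5,-1.5,0,0],[0,0,0,0],[0,0,0,0]])

```text
time_s: 5.75
tool_pos: [0.6873, -0.0142, 0.3953]
tool_rot: [-89.0, 88.7, 169.0]
force: [0.5, 0.8, -1.1]
grip_width: 0.0234
```

```bash
python3 -c "
from h import *
st();snap('scene','s2.png');snap('side','d2.png')
a=cv2.imread('pics/s2.png')[80:280,100:360];b=cv2.imread('pics/d2.png')[100:300,230:490]
cv2.imwrite('pics/c3.png',cv2.resize(np.vstack([a,b]),None,fx=1.45,fy=1.45,interpolation=cv2.INTER_CUBIC))
"
```

```text
t 5.75 tcp [ 0.6873 -0.0142  0.3953] x [-0.022  0.004 -1.   ] jaw deg -12.03 grasp [ 0.6837 -0.0135  0.2319] F [ 0.5  0.8 -1.1] w 0.0234 q [-22.  25.  29.  78. -12.  81.  -5.]
```

View pics/c3.png

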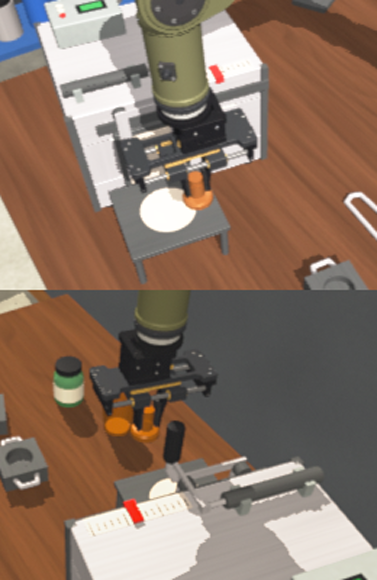

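Emit:
carry_out(moves=[[0.6,-1.5,0,0],[0.6,-1.5,0,0],[0.6,-1.5,0,0],[0.5,-1.5,0,0],[0.2,-0.7,0,0.02],[0,0,0,0],[0,0,0,0],[0,0,0,0]])

```text
time_s: 6.65
tool_pos: [0.7144, -0.0842, 0.3962]
tool_rot: [-91.5, 88.8, 167.9]
force: [0.5, -0.5, -0.9]
grip_width: 0.0234
```

```bash
python3 -c "
from h import *
st()"
```

```text
t 6.65 tcp [ 0.7144 -0.0842  0.3962] x [-0.021  0.004 -1.   ] jaw deg -10.51 grasp [ 0.711  -0.0835  0.2328] F [ 0.5 -0.5 -0.9] w 0.0234 q [-15.  30.  29.  73. -14.  83.   3.]
```

Emit:
carry_out(moves=[[0,0,-1.5,0],[0,0,-1.5,0],[0,0,-1.5,0],[0,0,-1.5,0],[0,0,-1.2,0],[0,0,-0.6,0],[0,0,0,0],[0,0,0,0],[0,0,0,0]])

```text
time_s: 7.55
tool_pos: [0.7134, -0.0814, 0.3087]
tool_rot: [-93.3, 88.5, 166.3]
force: [1.0, 0.5, -0.9]
grip_width: 0.0235
```

```bash
python3 -c "
from h import *
st()"
```

```text
t 7.55 tcp [ 0.7134 -0.0814  0.3087] x [-0.025  0.006 -1.   ] jaw deg -10.35 grasp [ 0.7094 -0.0804  0.1453] F [ 1.   0.5 -0.9] w 0.0235 q [-15.  32.  28.  79. -15.  74.   4.]
```

Emit:
carry_out(moves=[[0,-0.5,-0.2,0],[0,0,-0.2,0],[0,0,-0.2,0],[0,0,-0.1,0],[0,0,0,0],[0,0,0,0]])

```text
time_s: 8.15
tool_pos: [0.714, -0.0876, 0.3037]
tool_rot: [-94.9, 88.8, 164.7]
force: [0.3, -0.5, -1.6]
grip_width: 0.0239
```

```bash
python3 -c "
from h import *
st()"
```

```text
t 8.15 tcp [ 0.714  -0.0876  0.3037] x [-0.021  0.006 -1.   ] jaw deg -10.38 grasp [ 0.7106 -0.0867  0.1402] F [ 0.3 -0.5 -1.6] w 0.0239 q [-14.  33.  28.  79. -16.  73.   5.]
```

Emit:
carry_out(moves=[[0,0,-0.2,0],[0,0,-0.1,0],[0,0,-0.1,0]])

```text
time_s: 8.45
tool_pos: [0.7141, -0.0873, 0.2997]
tool_rot: [-95.6, 88.8, 164.1]
force: [-2.6, 0.5, 3.9]
grip_width: 0.0233
```

Emit:
carry_out(moves=[[0,0,-0.1,0],[0,0,0,0]])

```text
time_s: 8.65
tool_pos: [0.7141, -0.0875, 0.3]
tool_rot: [-96.5, 88.8, 163.2]
force: [1.2, 0.4, -0.8]
grip_width: 0.0233
```

Emit:
carry_out(moves=[[0,0,-0.2,0],[0,0,-0.1,0]])

```text
time_s: 8.85
tool_pos: [0.7141, -0.0875, 0.2997]
tool_rot: [-99.1, 88.9, 160.6]
force: [-2.7, 0.4, 3.5]
grip_width: 0.0237
```

Emit:
carry_out(moves=[[0,0,0,0],[0,0,0,0],[0,0,0,0],[0,0,0,0],[0,0,0,0]], hand=5)

```text
time_s: 9.35
tool_pos: [0.7144, -0.0875, 0.2988]
tool_rot: [-99.0, 88.9, 160.6]
force: [0.0, 0.2, -0.1]
grip_width: 0.0484
```

Emit:
carry_out(moves=[[0,0,1,0],[0,0,1,0],[0,0,1.5,0],[0,0,2,0],[0,0,2,0],[0,0,2,0],[0,0,3,0],[0,0,3,0],[0,0,3,0],[0,0,2,0],[0,0,0,0],[0,0,0,0]])

```text
time_s: 10.55
tool_pos: [0.7114, -0.0882, 0.527]
tool_rot: [-120.2, 89.6, 139.4]
force: [0.8, 0.2, -0.7]
grip_width: 0.0499
```

```bash
python3 -c "
from h import *
st();snap('wrist','w3.png');snap('scene','s3.png')
p=[.7105,-.0865]
print(proj('w3.png',p+[.151]),proj('w3.png',p+[.093]),'handle top',proj('w3.png',[.6298,-.1461,.341]),'clip',proj('w3.png',[.5353,-.1915,.261]))
a=cv2.imread('pics/w3.png');b=cv2.resize(cv2.imread('pics/s3.png')[190:265,160:275],None,fx=2.2,fy=2.2,interpolation=2)
c=np.zeros((420,560+b.shape[1],3),np.uint8);c[:,:560]=a;c[:b.shape[0],560:]=b;cv2.imwrite('pics/c4.png',c[:, :800])"
```

```text
t 10.55 tcp [ 0.7114 -0.0882  0.527 ] x [-0.005  0.004 -1.   ] jaw deg -10.39 grasp [ 0.7106 -0.0875  0.3635] F [ 0.8  0.2 -0.7] w 0.0499 q [-13.  28.  30.  60. -14.  96.   2.]
[278.21216716 185.45812223] [278.51732936 174.17609068] handle top [155.3913412  386.40968686] clip [ 93.10434308 373.10354422]
```

View pics/c4.png

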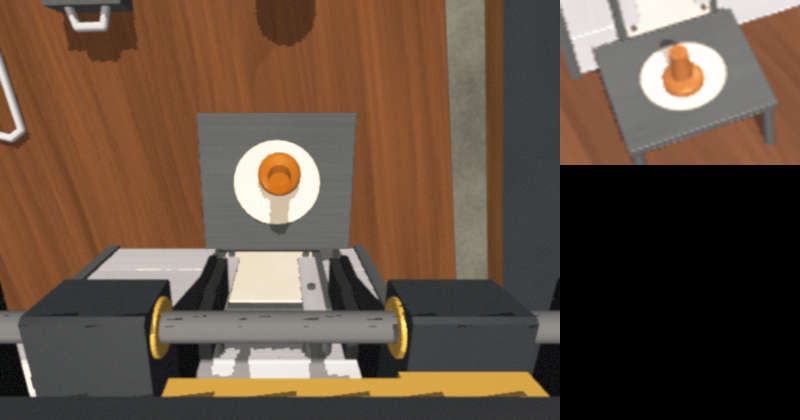

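The stopper stands on the pad at (279,174), against the pad centre at (277,182), so it is about 9 mm off. Now I move above the handle.

Emit:
carry_out(moves=[[0,0,2,0],[0,0,1.5,0],[-2,-1.5,0,0],[-2,-1.5,0,0],[-2,-1.5,0,0],[-1.5,-1,0,0],[0,0,0,0],[0,0,0,0]], hand=6.5)

```text
time_s: 11.45
tool_pos: [0.6348, -0.1423, 0.5474]
tool_rot: [-96.0, 88.3, 163.8]
force: [-0.7, 0.1, 0.1]
grip_width: 0.0648
```

```bash
python3 -c "
from h import *
st()"
```

```text
t 11.45 tcp [ 0.6348 -0.1423  0.5474] x [-0.028  0.008 -1.   ] jaw deg -10.27 grasp [ 0.6302 -0.1409  0.3839] F [-0.7  0.1  0.1] w 0.0648 q [-13.  19.  32.  69. -10.  96.   7.]
```

Emit:
carry_out(moves=[[0,-0.4,-1,0],[0,0,-1,0],[0,0,-1.2,0],[0,0,-1.2,0],[0,0,-1,0],[0,0,-0.8,0],[0,0,0,0],[0,0,0,0]])

```text
time_s: 12.25
tool_pos: [0.6374, -0.1425, 0.4746]
tool_rot: [-94.3, 87.9, 165.7]
force: [0.8, -0.1, 1.3]
grip_width: 0.0648
```

```bash
python3 -c "
from h import *
st()"
```

```text
t 12.25 tcp [ 0.6374 -0.1425  0.4746] x [-0.035  0.009 -0.999] jaw deg -9.98 grasp [ 0.6317 -0.1411  0.3112] F [ 0.8 -0.1  1.3] w 0.0648 q [-13.  20.  32.  76. -10.  89.   8.]
```

Emit:
carry_out(moves=[[-0.1,-0.4,0,0],[0,0,0,0]])

```text
time_s: 12.45
tool_pos: [0.6364, -0.147, 0.4755]
tool_rot: [-94.1, 88.0, 165.9]
force: [-0.3, -0.1, 0.3]
grip_width: 0.065
```

Emit:
carry_out(moves=[[0,0,0,0],[0,0,0,0],[0,0,0,0],[0,0,0,0],[0,0,0,0],[0,0,0,0],[0,0,0,0]], hand=1, force=40)

```text
time_s: 13.15
tool_pos: [0.6358, -0.1474, 0.4772]
tool_rot: [-95.4, 88.1, 164.6]
force: [-2.7, 0.3, -1.4]
grip_width: 0.0257
```

```bash
python3 -c "
from h import *
o,R=st()
k=Ro.from_euler('z',-100.77,degrees=True).as_matrix().T
g=o['tool_pos']+R[:,0]*env.grip_depth
print('grasp kiln',k@(g-[.5961,-.3402,0]),'clip y -.0875')"
```

```text
t 13.15 tcp [ 0.6358 -0.1474  0.4772] x [-0.033  0.009 -0.999] jaw deg -10.01 grasp [ 0.6305 -0.146   0.3138] F [-2.7  0.3 -1.4] w 0.0257 q [-13.  20.  32.  76. -10.  89.   8.]
grasp kiln [-0.19722968 -0.00249874  0.31383218] clip y -.0875
```

Emit:
carry_out(moves=[[-0.5,0.1,0,0],[-0.8,0.15,0,0],[-0.8,0.15,0,0],[-0.8,0.15,0,0],[-0.8,0.15,0,0],[-0.8,0.15,0,0],[-0.8,0.15,0,0],[-0.8,0.15,0,0],[-0.8,0.15,0,0],[-0.5,0.1,0,0],[0,0,0,0]])

```text
time_s: 14.25
tool_pos: [0.5705, -0.1343, 0.4771]
tool_rot: [71.7, 88.9, -28.3]
force: [8.2, -1.8, -1.0]
grip_width: 0.0254
```

```bash
cat >> h.py <<'E'
def kg():
    o,R=st();k=Ro.from_euler('z',-100.77,degrees=True).as_matrix().T
    print('grasp kiln',(k@(o['tool_pos']+R[:,0]*env.grip_depth-[.5961,-.3402,0])).round(4))
E
python3 -c "
from h import *
kg()"
```

```text
t 14.25 tcp [ 0.5705 -0.1343  0.4771] x [ 0.016 -0.009 -1.   ] jaw deg -9.93 grasp [ 0.5731 -0.1358  0.3136] F [ 8.2 -1.8 -1. ] w 0.0254 q [-17.   9.  32.  88.  -5.  84.   5.]
grasp kiln [-0.1965 -0.0608  0.3136]
```

Emit:
carry_out(moves=[[-0.8,0.15,0,0],[-0.8,0.15,0,0],[-0.7,0.1,0,0],[-0.3,0.05,0,0],[0,0,0,0],[0,0,0,0]])

```text
time_s: 14.85
tool_pos: [0.5482, -0.1298, 0.4769]
tool_rot: [73.8, 87.9, -26.1]
force: [8.7, -2.4, -0.2]
grip_width: 0.0259
```

```bash
python3 -c "
from h import *
kg();snap('scene','s5.png');snap('side','d5.png')
a=cv2.resize(cv2.imread('pics/s5.png')[105:180,190:290],(400,300),interpolation=2);b=cv2.resize(cv2.imread('pics/d5.png')[195:270,280:380],(400,300),interpolation=2)
cv2.imwrite('pics/c5.png',np.hstack([a,b]))"
```

```text
t 14.85 tcp [ 0.5482 -0.1298  0.4769] x [ 0.033 -0.016 -0.999] jaw deg -9.87 grasp [ 0.5537 -0.1324  0.3135] F [ 8.7 -2.4 -0.2] w 0.0259 q [-18.   5.  31.  91.  -2.  82.   3.]
grasp kiln [-0.1962 -0.0805  0.3135]
```

View pics/c5.png

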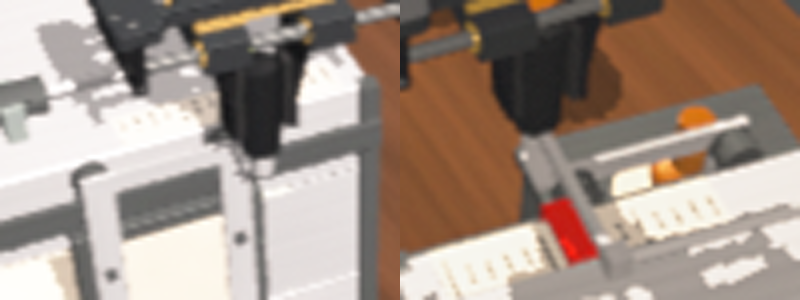

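```bash
python3 -c "
from h import *
k=Ro.from_euler('z',-100.77,degrees=True).as_matrix().T;t=np.array([.5961,-.3402,0])
for u,v in [(560,155),(580,197),(597,235)]: print('arm',(k@(atz('d5.png',(280+(u-400)/4,195+v/4),.279)-t)).round(4))
for p in [(322.2,252.5),(324,262),(318.5,245.5)]: print('clip',(k@(atz('d0.png',p,.267)-t)).round(4))
for y in (-.0805,-.0875,-.093):
  print(y,[(((proj('d5.png',k.T@np.array([x,y,.279])+t)-[280,195])*4)+[400,0]).round() for x in(-.18,-.15,-.12)])
im=cv2.resize(load('d5.png')[2][220:275,300:355,::-1],(600,600),interpolation=2);cv2.imwrite('pics/c6.png',im)"
```

```text
arm [-0.1677 -0.0788  0.279 ]
arm [-0.1389 -0.0802  0.279 ]
arm [-0.1141 -0.0818  0.279 ]
clip [-0.1302 -0.0889  0.267 ]
clip [-0.1073 -0.0947  0.267 ]
clip [-0.1493 -0.0889  0.267 ]
-0.0805 [array([548., 139.]), array([571., 181.]), array([595., 225.])]
-0.0875 [array([535., 142.]), array([557., 184.]), array([581., 229.])]
-0.093 [array([525., 145.]), array([547., 187.]), array([571., 232.])]
```

View pics/c6.png

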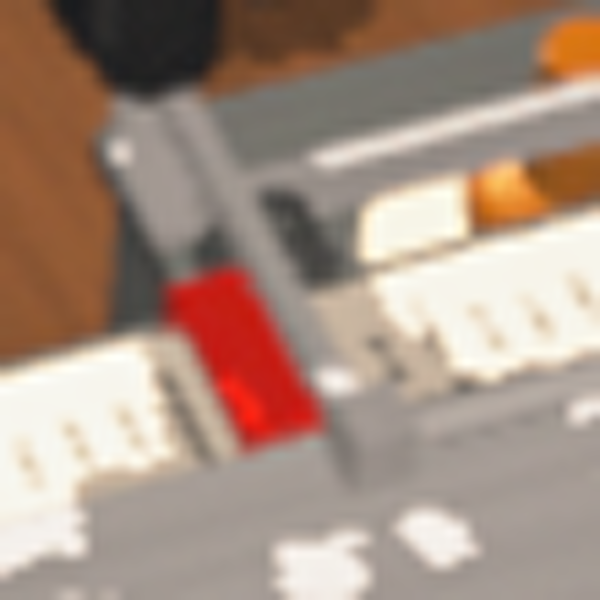

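The arm is at kiln y ≈ -0.080 and the clip at ≈ -0.0885, so about 8 mm are left.

Emit:
carry_out(moves=[[-0.5,0.1,0,0],[-0.5,0.1,0,0],[-0.1,0,0,0],[-0.1,0,0,0]])

```text
time_s: 15.35
tool_pos: [0.5394, -0.1277, 0.4767]
tool_rot: [74.0, 87.2, -25.8]
force: [10.7, -2.1, -1.7]
grip_width: 0.0264
```

```bash
python3 -c "
from h import *
kg()"
```

```text
t 15.35 tcp [ 0.5394 -0.1277  0.4767] x [ 0.044 -0.021 -0.999] jaw deg -9.83 grasp [ 0.5466 -0.1312  0.3134] F [10.7 -2.1 -1.7] w 0.0264 q [-19.   4.  31.  93.  -1.  81.   2.]
grasp kiln [-0.1961 -0.0876  0.3134]
```

```bash
python3 -c "
from h import *
for i in range(5): snap('side','d7.png')
snap('scene','s7.png');kg();print(sensors.get_obs()['joint_velocities'].round(2))
im=np.hstack([cv2.resize(load('d7.png')[2][215:270,300:355,::-1],(400,400),interpolation=2),cv2.resize(load('s7.png')[2][170:270,150:250,::-1],(400,400),interpolation=2)]);cv2.imwrite('pics/c7.png',im)"
```

```text
t 15.65 tcp [ 0.5395 -0.1277  0.4767] x [ 0.044 -0.021 -0.999] jaw deg -9.84 grasp [ 0.5467 -0.1312  0.3134] F [10.2 -2.3 -1.8] w 0.0262 q [-19.   4.  31.  93.  -1.  81.   2.]
grasp kiln [-0.1961 -0.0876  0.3134]
[ 0.03  0.02 -0.04  0.04 -0.03 -0.04  0.06]
```

View pics/c7.png

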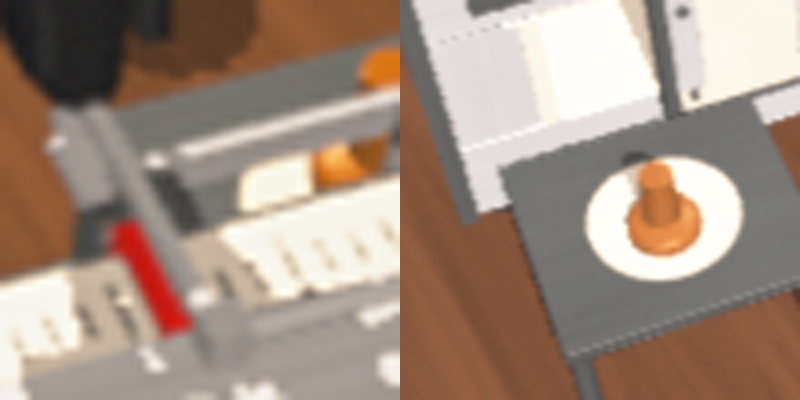

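```bash
python3 -c "
from h import *
k=Ro.from_euler('z',-100.77,degrees=True).as_matrix().T;t=np.array([.5961,-.3402,0]);s=400/55
for u,v in [(115,135),(143,190),(172,245)]: print('arm',(k@(atz('d7.png',(300+u/s,215+v/s),.279)-t)).round(4))
for z in (.261,.267):
  for c in [(278,382),(296,378),(318,425),(300,430)]: print('clip scene corner',z,(k@(atz('s0.png',(175+c[0]/4,105+(c[1]-300)/4),z)-t)).round(4))
  for c in [(483,533),(510,527),(535,583),(513,590)]: print('clip side corner',z,(k@(atz('d0.png',(295+(c[0]-400)/4,188+(c[1]-300)/4),z)-t)).round(4))
"
```

```text
arm [-0.1709 -0.0866  0.279 ]
arm [-0.1498 -0.087   0.279 ]
arm [-0.1293 -0.0871  0.279 ]
clip scene corner 0.261 [-0.1082 -0.0841  0.261 ]
clip scene corner 0.261 [-0.1088 -0.0965  0.261 ]
clip scene corner 0.261 [-0.1597 -0.0928  0.261 ]
clip scene corner 0.261 [-0.1599 -0.0804  0.261 ]
clip side corner 0.261 [-0.1539 -0.0926  0.261 ]
clip side corner 0.261 [-0.1531 -0.0782  0.261 ]
clip side corner 0.261 [-0.116  -0.0806  0.261 ]
clip side corner 0.261 [-0.1154 -0.0924  0.261 ]
clip scene corner 0.267 [-0.1156 -0.0818  0.267 ]
clip scene corner 0.267 [-0.1162 -0.0941  0.267 ]
clip scene corner 0.267 [-0.1667 -0.0904  0.267 ]
clip scene corner 0.267 [-0.1669 -0.0782  0.267 ]
clip side corner 0.267 [-0.1492 -0.0948  0.267 ]
clip side corner 0.267 [-0.1485 -0.0806  0.267 ]
clip side corner 0.267 [-0.1117 -0.0829  0.267 ]
clip side corner 0.267 [-0.1112 -0.0947  0.267 ]
```

The arm is at kiln y -0.087 and the clip at -0.086 to -0.088. The door is steady and the stopper is standing, so I'm handing in.

```bash
python3 -c "
from h import *
print(env.sign_off());kg()"
```

```text
the job is handed in; nothing more can be done
None
the job is handed in; nothing more can be done
```

The glass stopper now stands stem up on the white pad, and the arm is holding the kiln door open at the red clip. I handed the job in at about 15.7 s on the robot's clock; no verdict is reported.

- **Stopper:** I gripped it by the stem, lifted it out of the mould and lowered it until it touched the pad before letting go. The wrist camera put it about 9 mm from the pad's centre (27 mm allowed). The last scene picture, taken with the door open, showed it still upright and untouched.
- **Door:** The cross arm was at kiln y ≈ -87 mm, against -86 to -88 mm for the clip from both cameras (9 mm allowed). The grip is set to 40 N and the spring pulls with about 10 N. The pose stayed within 0.1 mm over the last 0.3 s.
- **Other measurements:** The two-view points fitted to within 2 mm. The shelf corners that set the kiln frame were less exact, with up to about 6 mm left over at one corner. The measured handle and pad positions still agreed with the given sizes to about 3 mm.
- **On the way:** I once went about 6 mm too low over the mould, with fingertips about 1 mm above its top, and the force reading showed 5 N. I raised the gripper before gripping. I did not measure the moulds, tumbler, jar or jacks again afterwards, so I have no figure confirming that they did not move.

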